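Set a rubber bush on the domed seat and hold a probe in its bore

ROBOT

A 6-joint arm with a two-finger parallel gripper is mounted at the origin on the work surface; the furniture and walls round the work are solid. World frame = base frame: x ahead of the robot, y to its left, z up, the work surface at z = 0. Lengths are in m, angles in rad, forces in N, time in s.
With the tool pointing down it reaches from about 0.375 to 0.825 m from the base axis. Payload 5.5 kg.
Tool frame: the origin (TCP) lies on the centre line of the jaws, within the pads' length; the fingertips stand 8 mm ahead of it and the grasp point (between the pads) lies 11 mm behind it (manip.tcp_to_tips is the distance from the TCP to the fingertips, in m); z points along the fingers, y is the line along which they close (so a half turn about z gives the same grasp; the last joint's range is limited). The gripper opens to 85 mm and grips with 20 to 120 N. Pads are 22 mm wide; open, the fingers measure 114 mm over their backs; the gripper's body (76 mm by 85 mm) begins 54 mm behind the grasp point. The pads swing forward as they close: fully open they stand 13 mm farther back than shut.
Start: joints at [-1.289, 0.314, -0.047, 1.21, 0, 1.571], TCP at [0.167, -0.576, 0.239] pointing down, gripper open.
Joint ranges: [-2.67, 2.67], [-0.69, 1.73], [-1.03, 1.25], [-2.08, 2.16], [-1.42, 1.45], [-3.14, 3.14]. Speed limits (rad/s): [2.39, 2.39, 3.01, 3.14, 3.14, 3.14].

INTERFACE

Orientations are given as a rotation vector (axis times angle).
In Python, from station import status, vision, ticket, manip gives the robot as it stands.
- The arm moves only by the shell command python3 -m crank 'ROWS' [FORCE]. ROWS is a JSON object of lists of equal length, an entry for each row: "angular": the turn, a rotation vector about the tool's x, y, z normalised to -1 to 1, where 1 is 6 degrees, a list of three; "slide": the shift along the tool's x, y, z normalised to -1 to 1, where 1 is 0.03 m, a list of three; "fingers": the opening, from -1 (shut) to 1 (fully open). In form: {"angular": [[rx, ry, rz], ...], "slide": [[tx, ty, tz], ...], "fingers": [fingers, ...]}. A call has 1 to 12 rows; each row shifts and turns the commanded pose from where the row before left it, along the tool's axes as they then stand; what a row does not reach is not made up. A row lasts 1/8 s, in which the tool goes at most 62.5 mm and 10.7 degrees, less where a joint would pass 70% of its speed; a pose out of reach is approached as far as the arm can. A call with a number of a shift or a turn outside -1 to 1 is refused whole. A call with a gripper value outside its range is refused whole. The fingers move at their own pace and stop on an object; FORCE is the grip in N (left out, the last holds). Time passes only in rows, so rows that do not move let the fingers close. It gives the time, the measured TCP pose, the force, the opening and the grip force at its end, in the units of the state.
- status.observe(): the state, without advancing time (a new reading comes with each control period).
- vision.read_camera(name): name is "side" or "top" or "wrist"; returns a dict with "color" (384x512x3 uint8, red, green, blue), "fov_y" (degrees; the focal length in pixels is half the picture's height over the tangent of half this angle, whatever the lens; pixels are square), "cx", "cy" (the principal point, pixels), "D" ([k1, k2, p1, p2, k3] as OpenCV has them; the pictures are not rectified), "extrinsics" (4x4, takes a point from camera to world coordinates). Camera axes: x right, y up, looking along -z (the intrinsics and any distortion apply to the point x, -y, -z); pixel columns grow to the right and rows downward; lengths in m; the calibration is good to about 2 mm. A picture is of the moment at which its call begins. There is no depth.
- ticket.hand_in(): hands the job in; it is judged then, once.
The state is a dict: "time": time; "joint_positions": joint angles; "joint_velocities": joint speeds; "effort": joint torques, N m; "position": TCP position; "eef_rot": TCP orientation; "contact_force": force on the tool from outside, world axes, zero at the start; "ft_torque": the same for the moment, N m; "opening": finger opening in m; "grasp_force": force on a finger pad.
Only numpy, scipy, OpenCV 4.12 (cv2) and the standard library are available. Lean on these libraries where they do the work, as an engineer would, in place of code of your own. Each camera call takes 0.05 s, during which the arm holds its last target. There are 200 camera calls.

TASK

Pick up the loose rubber bush and balance it, bore upright, on the very top of the steel dome, and let go of it. Then draw the probe out of its stand by the handle and lower it into the bush until its tip is in the lower half of the bore, never letting the probe touch the bush or the dome. Finish still holding the probe there, still, upright and centred in the bore, and leave the other things on the worktop where they are.

Things in the scene. Friction and masses are not known exactly. Their poses are not given: they have to be found in the camera images.
- bush: loose thick-walled black rubber sleeve, 50 to 100 g: 54 mm outside diameter, 30 mm tall, through bore 24 mm in diameter, standing bore upright. Origin: centre of its underside; z up along the bore. On the dome its underside settles about 1.5 mm below the dome's top, as the dome enters the bore a little; friction holds it, and it leans about 1 degree per mm off centre
- bush_bore (a point): point on the bush's axis at half the depth of the bore, 15 mm above the bush's underside; z along the bore
- seat: polished steel half ball of 50 mm radius on a dark round flange (124 mm diameter, 10 mm high, four small screw heads up to 14 mm high); fixed to the worktop, 60 mm high in all. Origin: centre of its underside, on the worktop; z up
- dome_top (a point): the highest point of the dome, 60 mm above the worktop
- stand: fixed probe stand: an upright aluminium tube, 36 mm outside diameter, 80 mm tall, inner diameter 16 mm, on a grey round foot of 70 mm diameter, 8 mm high. Origin: centre of its underside; z up
- probe: loose probe, 70 to 120 g, upright in the stand. Origin: centre of the underside of its round steel collar (26 mm diameter, 5 mm high), which rests on the top of the stand's tube; z up. Below it a steel rod, 10 mm diameter, 70 mm long; above the collar a black square handle, 19 x 19 mm, 5 to 43 mm above the origin, faces square to the probe's x and y. Gripped on two faces it stays upright
- probe_tip (a point): lower end of the rod, 70 mm below the probe's origin
- probe_grip (a point): middle of the handle's faces, 26 mm above the probe's origin: the place to grip
- jar: bystander: square clear jar with a white filling and a black lid, 62 x 62 x 104 mm; origin at the centre of its underside
- disc: bystander: solid flat black rubber disc without a hole, 80 mm diameter, 12 mm high; origin at the centre of its underside
- thick_ring: bystander: flat black rubber ring, 70 mm outside diameter, 18 mm high, wider and lower than the bush; origin at the centre of its underside
Not all that is in view belongs to the job. Several things have the shape of the bush; the one meant has the colours described above.

How it is judged:
By the outcome, as a careful person would: the job done as asked, in the order asked, and still so for the second after the job is handed in, while the arm keeps its last pose, push and grip.
It also fails if it takes over 61 s, if anything falls off the work surface, if the arm or the gripper's body presses on something with over 40 N, if the wrist force passes 120 N, or if a joint passes its speed limit or range.

## Working session

There is one attempt and no reset: what is moved stays moved. The work goes in short steps, Python scripts to look and compute and a shell command to move; the robot and the scene stay as the last step left them, time stands still between calls to the robot, and variables do not carry over. Pictures are saved under pics/ and viewed, at most 10 in all, crops included, and the job is handed in when it is done.

```bash
ls; mkdir -p pics; cat > h.py <<'E'
import numpy as np, cv2, os, pickle
from scipy.spatial.transform import Rotation as R
from station import status, vision, ticket, manip
def shot(n):
    c=vision.read_camera(n); return c
def K(c):
    h=c["color"].shape[0]; f=h/2/np.tan(np.radians(c["fov_y"])/2)
    return np.array([[f,0,c["cx"]],[0,f,c["cy"]],[0,0,1]])
def ray(c,u,v):
    p=cv2.undistortPointsIter(np.array([[[u,v]]],float),K(c),np.array(c["D"],float),None,None,(3,100,1e-10))[0,0] if hasattr(cv2,'undistortPointsIter') else cv2.undistortPoints(np.array([[[u,v]]],float),K(c),np.array(c["D"],float))[0,0]
    T=np.array(c["extrinsics"]); d=T[:3,:3]@np.array([p[0],-p[1],-1]); return T[:3,3],d
def onz(c,u,v,z):
    o,d=ray(c,u,v); return o+d*(z-o[2])/d[2]
def proj(c,P):
    T=np.array(c["extrinsics"]); q=(np.atleast_2d(P)-T[:3,3])@T[:3,:3]; q=q*[1,-1,-1]
    return cv2.projectPoints(q,np.zeros(3),np.zeros(3),K(c),np.array(c["D"],float))[0][:,0]
def save(c,f,box=None,s=1):
    im=c["color"][:,:,::-1]
    if box: x0,y0,x1,y1=box; im=im[y0:y1,x0:x1]
    cv2.imwrite(f,cv2.resize(np.ascontiguousarray(im),None,fx=s,fy=s,interpolation=cv2.INTER_CUBIC))
E
python3 - <<'E'
from h import *
print(status.observe(), manip.tcp_to_tips)
ims=[]
for n in("top","side"):
    c=shot(n); pickle.dump(c,open(n+"0.pkl","wb")); print(n,c["fov_y"],c["cx"],c["cy"],c["D"],np.round(c["extrinsics"],3).tolist())
    save(c,f"pics/{n}0.png",None,1.5)
E
```

```text
pics
{'time': 0.0, 'joint_positions': array([-1.28902495e+00,  3.14220570e-01, -4.80926134e-02,  1.21021056e+00,
       -1.89351687e-05,  1.57078921e+00]), 'joint_velocities': array([-0.00126957,  0.00112373,  0.00061656,  0.00106813,  0.00159059,
       -0.00133694]), 'effort': array([-1.54707777e-04, -5.39583850e+01,  3.39753377e+01,  1.91149267e-02,
        1.40809548e-04,  2.15052893e-06]), 'position': array([ 0.16666803, -0.57578535,  0.2384319 ]), 'eef_rot': array([-3.10877348e+00, -4.40913986e-01,  4.10234510e-04]), 'contact_force': array([-0.01302535,  0.84682746,  0.24131848]), 'ft_torque': array([ 0.0211    ,  0.00573789, -0.02028751]), 'grasp_force': 0.0, 'opening': 0.08549347300211389} 0.008
top 47.304691165499776 254.36532368360918 194.44474829824313 [-0.02335744  0.          0.          0.          0.        ] [[0.014, 0.987, -0.161, 0.349], [-1.0, 0.016, 0.012, -0.126], [0.014, 0.161, 0.987, 1.193], [0.0, 0.0, 0.0, 1.0]]
side 46.814682462202754 260.3690860909553 194.2991811592438 [-0.01701664  0.          0.          0.          0.        ] [[-0.989, 0.042, -0.142, 0.321], [-0.147, -0.421, 0.895, 0.948], [-0.022, 0.906, 0.422, 0.591], [0.0, 0.0, 0.0, 1.0]]
```

View pics/top0.png

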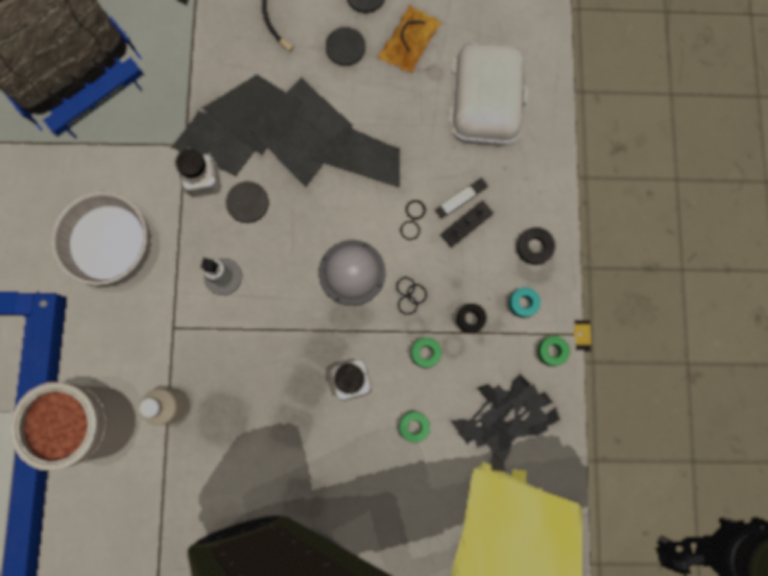

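View pics/side0.png

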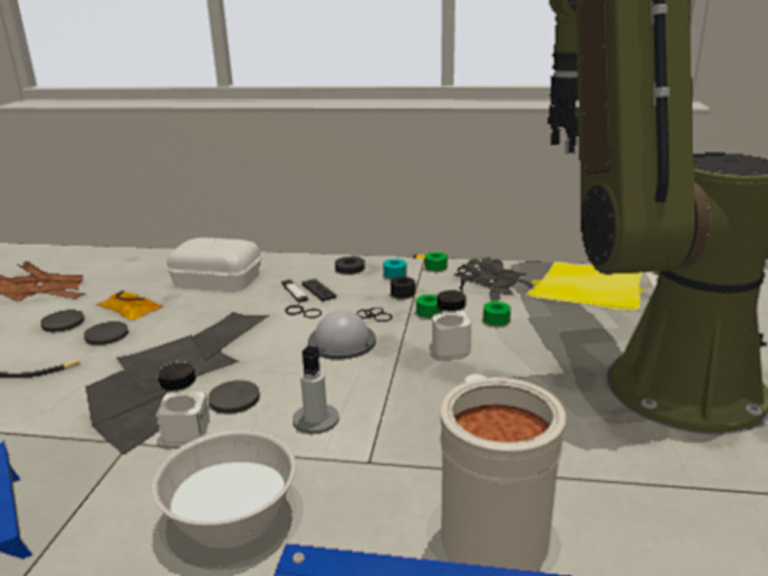

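In the top picture (768x576 scaled), the small black sleeve is at (471,318), the wider black ring at (535,246), the teal sleeve at (525,302) and the green sleeves at (426,352), (414,427) and (553,350). The black one at (471,318) fits the bush. I'll confirm it in a crop.

```bash
python3 - <<'E'
from h import *
t=pickle.load(open("top0.pkl","rb"));s=pickle.load(open("side0.pkl","rb"))
def cr(c,x0,y0,w,h,k): return cv2.resize(np.ascontiguousarray(c["color"][y0:y0+h,x0:x0+w,::-1]),None,fx=k,fy=k,interpolation=cv2.INTER_CUBIC)
def put(im,a,x,y): im[y:y+a.shape[0],x:x+a.shape[1]]=a
m=np.zeros((600,800,3),np.uint8)
put(m,cr(t,290,140,100,75,4),0,0)       # bush etc
put(m,cr(t,205,145,62,70,5),410,0)       # dome
put(m,cr(t,125,165,45,37,8),0,302)       # stand
put(m,cr(s,190,225,42,70,4),370,310)     # stand side
put(m,cr(s,195,165,110,75,2),545,360)
cv2.imwrite("pics/m1.png",m)
for n,c,u,v,z in[("bush",t,471/1.5,318/1.5,.03),("thick",t,535/1.5,246/1.5,.018),("bush_s",s,402/1.5,282/1.5,.03)]: print(n,onz(c,u,v,z).round(4))
E
```

```text
bush [ 0.4936 -0.2999  0.03  ]
thick [ 0.6303 -0.4209  0.018 ]
bush_s [ 0.4934 -0.2897  0.03  ]
```

View pics/m1.png

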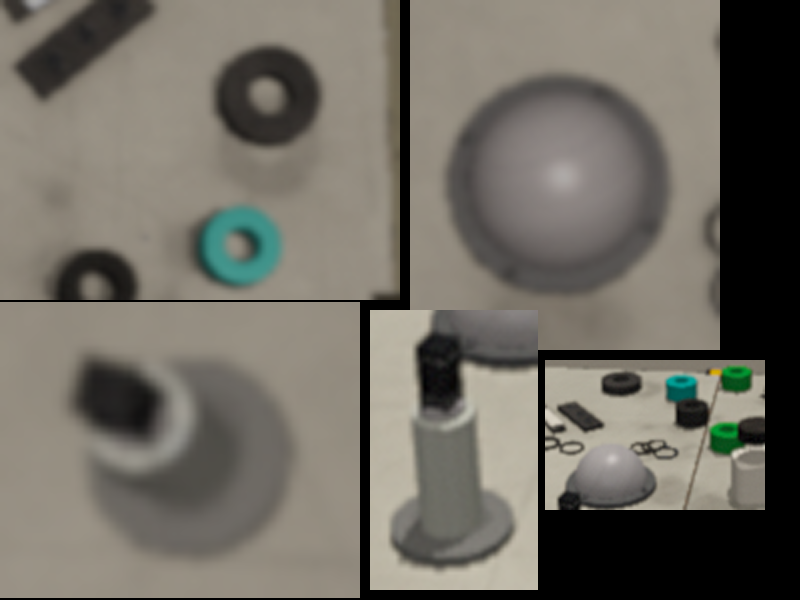

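The crop shows a small, tall, black sleeve with a bore at (315,212) in raw top-picture pixels. It is narrower and taller than the ring at (357,164), and its neighbour is teal, so this is the bush. Next I'll compute positions.

```bash
cat >> h.py <<'E'
def need(target,yaw=None):
    """tool-frame slide (units .03) and angular (units 6deg) for TCP target with tool down, tool y axis at yaw (mod 180)"""
    s=status.observe(); r=R.from_rotvec(s["eef_rot"]); M=r.as_matrix()
    y=np.degrees(np.arctan2(M[1,1],M[0,1]))
    if yaw is None: yaw=y
    d=(yaw-y+90)%180-90; yy=np.radians(y+d)
    Y=np.array([np.cos(yy),np.sin(yy),0]); Z=np.array([0,0,-1.]); X=np.cross(Y,Z)
    T=R.from_matrix(np.c_[X,Y,Z]); w=(r.inv()*T).as_rotvec()
    print("t",round(s["time"],2),"pos",s["position"].round(4),"yaw",round(y,2),"q6",round(s["joint_positions"][5],2))
    print(" slide units now-frame",(M.T@(np.array(target)-s["position"])/.03).round(3)," target-frame",(T.as_matrix().T@(np.array(target)-s["position"])/.03).round(3),"ang units",(np.degrees(w)/6).round(3))
E
python3 - <<'E'
from h import *
t=pickle.load(open("top0.pkl","rb"));s=pickle.load(open("side0.pkl","rb"))
print("dome",onz(t,234.5,181.9,.01),"stand",onz(t,148.5,184.4,.008), "handletop",onz(t,125+115/8,165+(395-302)/8,.123))
print("dome s",onz(s,342/1.5,342/1.5,.01),"stand s",onz(s,190+452/4-370/4,225+(525-310)/4,.008))
for n,uv in dict(teal=(525,302),g1=(426,352),g2=(553,350)).items(): print(n,onz(t,uv[0]/1.5,uv[1]/1.5,.03).round(3))
# circle fits by threshold of bush
g=cv2.cvtColor(t["color"],cv2.COLOR_RGB2GRAY)[195:230,298:330]
m=(g<75).astype(np.uint8); c=max(cv2.findContours(m,cv2.RETR_EXTERNAL,cv2.CHAIN_APPROX_NONE)[0],key=len)
(u,v),r=cv2.minEnclosingCircle(c); print("bush px",u+298,v+195,r,onz(t,u+298,v+195,.02))
need([0.493,-0.297,0.2])
E
```

```text
dome [ 0.5759295  -0.08486561  0.01      ] stand [0.56548104 0.15089453 0.008     ] handletop [0.56375519 0.14771388 0.123     ]
dome s [ 0.57181693 -0.06418435  0.01      ] stand s [0.56267369 0.16195375 0.008     ]
teal [ 0.524 -0.397  0.03 ]
g1 [ 0.432 -0.22   0.03 ]
g2 [ 0.439 -0.446  0.03 ]
bush px 313.20397090911865 212.2942237854004 10.4588041305542 [ 0.49403792 -0.29926914  0.02      ]
t 0.1 pos [ 0.1667 -0.5758  0.2385] yaw -73.86 q6 1.57
 slide units now-frame [13.032 -5.903  1.293]  target-frame [13.032 -5.905  1.284] ang units [-0.015 -0.    -0.   ]
```

```bash
python3 -m crank '{"angular":[[0,0,0],[0,0,0],[0,0,0],[0,0,0],[0,0,0],[0,0,0],[0,0,0],[0,0,0],[0,0,0],[0,0,0],[0,0,0],[0,0,0]],"slide":[[1,-0.45,0],[1,-0.45,0],[1,-0.45,0],[1,-0.45,0],[1,-0.45,0],[1,-0.45,0],[1,-0.45,0],[1,-0.45,0],[1,-0.45,0],[1,-0.45,0],[1,-0.45,0],[1,-0.45,0]],"fingers":[1,1,1,1,1,1,1,1,1,1,1,1]}' && python3 -m crank '{"angular":[[0,0,-1],[0,0,-1],[0,0,-1],[0,0,-1],[0,0,-1],[0,0,-1],[0,0,-1],[0,0,-1],[0,0,-1],[0,0,-1],[0,0,-1],[0,0,-1]],"slide":[[0,0,0],[0,0,0],[0,0,0],[0,0,0],[0,0,0],[0,0,0],[0,0,0],[0,0,0],[0,0,0],[0,0,0],[0,0,0],[0,0,0]],"fingers":[1,1,1,1,1,1,1,1,1,1,1,1]}'
python3 - <<'E'
from h import *
need([0.494,-0.297,0.2],0)
c=shot("wrist"); pickle.dump(c,open("w1.pkl","wb")); save(c,"pics/w1.png",None,1.5); print(np.round(c["extrinsics"],3).tolist(),c["fov_y"],proj(c,[.494,-.297,.03]))
E
```

```text
time: 1.6
position: [0.4681, -0.3197, 0.2389]
eef_rot: [-3.11, -0.441, 0.001]
contact_force: [0.1, -1.0, 0.7]
opening: 0.0855
grasp_force: 0.0
time: 3.1
position: [0.4673, -0.3204, 0.2388]
eef_rot: [-2.253, -2.188, 0.0]
contact_force: [-0.5, 0.8, 0.0]
opening: 0.0854
grasp_force: 0.0
t 3.1 pos [ 0.4673 -0.3204  0.2388] yaw -1.66 q6 1.0
 slide units now-frame [0.805 0.867 1.294]  target-frame [0.78  0.889 1.295] ang units [-0.008 -0.005 -0.276]
[[1.0, 0.028, 0.01, 0.469], [-0.03, 0.966, 0.258, -0.255], [-0.002, -0.258, 0.966, 0.373], [0.0, 0.0, 0.0, 1.0]] 59.50072784933332 [[282.84118708 140.49802955]]
```

View pics/w1.png

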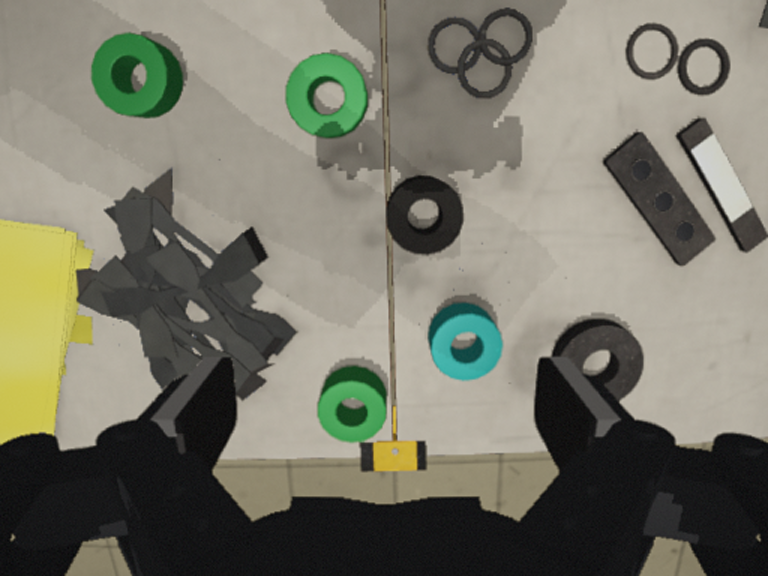

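The bush's top is at (425,214) in the scaled wrist view, or (283,142.7) raw, and there is free space left and right for the fingers.

```bash
python3 - <<'E'
from h import *
c=pickle.load(open("w1.pkl","rb"))
g=cv2.cvtColor(c["color"],cv2.COLOR_RGB2GRAY)[110:175,250:315]
n,l,st,_=cv2.connectedComponentsWithStats((g<60).astype(np.uint8)); i=1+st[1:,4].argmax(); print(st[i]); 
cs=cv2.findContours((l==i).astype(np.uint8),cv2.RETR_CCOMP,cv2.CHAIN_APPROX_NONE)[0]
for k in cs:
    if len(k)>20: e=cv2.fitEllipse(k); print(e, onz(c,e[0][0]+250,e[0][1]+110,.03), onz(c,e[0][0]+250,e[0][1]+110,.025))
print(onz(c,283,142.5,.03))
need([*onz(c,283,142.5,.03)[:2],.06],0)
E
```

```text
[   8    7   50   52 1759]
((32.2908935546875, 32.645751953125), (49.942108154296875, 51.40061569213867), 166.15301513671875) [ 0.49341198 -0.29918107  0.03      ] [ 0.49376439 -0.29982519  0.025     ]
((31.85713005065918, 31.517417907714844), (20.26538848876953, 22.575849533081055), 55.14961624145508) [ 0.49298258 -0.29801402  0.03      ] [ 0.49332873 -0.29864113  0.025     ]
[ 0.49413873 -0.29905187  0.03      ]
t 3.15 pos [ 0.4673 -0.3204  0.2388] yaw -1.48 q6 1.0
 slide units now-frame [0.732 0.879 5.961]  target-frame [0.712 0.893 5.961] ang units [-0.007 -0.005 -0.247]
```

```bash
python3 -m crank '{"angular":[[0,0,-0.25],[0,0,0],[0,0,0],[0,0,0],[0,0,0],[0,0,0],[0,0,0],[0,0,0],[0,0,0],[0,0,0]],"slide":[[0,0,0],[0.36,0.45,0],[0.36,0.45,0],[0,0,1],[0,0,1],[0,0,1],[0,0,1],[0,0,1],[0,0,1],[0,0,0]],"fingers":[1,1,1,1,1,1,1,1,1,1]}'
python3 - <<'E'
from h import *
need([.4937,-.299,.0095],0)
E
```

```text
time: 4.4
position: [0.4937, -0.2972, 0.057]
eef_rot: [-2.224, -2.212, 0.002]
contact_force: [0.2, 0.5, 0.1]
opening: 0.0852
grasp_force: 0.0
t 4.4 pos [ 0.4937 -0.2972  0.057 ] yaw -0.31 q6 1.03
 slide units now-frame [-0.063  0.008  1.584]  target-frame [-5.900e-02  1.000e-03  1.584e+00] ang units [-0.039 -0.025 -0.052]
```

```bash
python3 -m crank '{"angular":[[-0.04,-0.02,-0.05],[0,0,0],[0,0,0],[0,0,0],[0,0,0],[0,0,0],[0,0,0],[0,0,0],[0,0,0],[0,0,0]],"slide":[[-0.06,0,0.58],[0,0,0.7],[0,0,0.3],[0,0,0],[0,0,0],[0,0,0],[0,0,0],[0,0,0],[0,0,0],[0,0,0]],"fingers":[1,1,1,1,-1,-1,-1,-1,-1,-1]}' 30
python3 - <<'E'
from h import *
need([.4937,-.299,.0095],0); s=status.observe(); print(s["contact_force"],s["opening"],s["grasp_force"])
E
```

```text
time: 5.65
position: [0.4956, -0.3015, 0.0132]
eef_rot: [2.218, 2.216, 0.003]
contact_force: [-1.2, 0.5, 6.2]
opening: 0.0533
grasp_force: 31.2
t 5.65 pos [ 0.4956 -0.3015  0.0132] yaw -0.06 q6 1.03
 slide units now-frame [ 0.082 -0.064  0.122]  target-frame [ 0.082 -0.064  0.123] ang units [ 0.055  0.028 -0.009]
[-1.15929554  0.53719375  6.18815467] 0.053302749463830845 31.169385965913534
```

```bash
python3 -m crank '{"angular":[[0,0,0],[0,0,0],[0,0,0],[0,0,0],[0,0,0],[0,0,0],[0,0,0],[0,0,0],[0,0,0],[0,0,0],[0,0,0],[0,0,0]],"slide":[[0,0,-0.5],[0,0,-1],[0,0,-1],[0,0,-1],[0,0,-1],[0,0,-1],[0,0,-0.5],[0.93,0.54,0],[0.93,0.54,0],[0.93,0.54,0],[0.93,0.54,0],[0.93,0.54,0]],"fingers":[-1,-1,-1,-1,-1,-1,-1,-1,-1,-1,-1,-1]}'
python3 -m crank '{"angular":[[0,0,0],[0,0,0]],"slide":[[0,0,0],[0,0,0]],"fingers":[-1,-1]}'
python3 - <<'E'
from h import *
need([.576,-.085,.1],0)
c=shot("wrist"); pickle.dump(c,open("w2.pkl","wb")); save(c,"pics/w2.png",None,1.5); print(np.round(c["extrinsics"],3).tolist()); print(proj(c,[.576,-.085,.06]),proj(c,[.576,-.085,.01]))
need([.576,-.085,.1],0)
E
```

```text
time: 7.15
position: [0.5753, -0.1602, 0.1918]
eef_rot: [2.22, 2.218, 0.002]
contact_force: [0.3, 0.5, -0.6]
opening: 0.0533
grasp_force: 31.9
time: 7.4
position: [0.5747, -0.1614, 0.1917]
eef_rot: [2.22, 2.218, 0.001]
contact_force: [0.0, -0.3, -1.1]
opening: 0.053
grasp_force: 31.9
t 7.4 pos [ 0.5747 -0.1614  0.1917] yaw -0.04 q6 1.3
 slide units now-frame [2.554 0.031 3.05 ]  target-frame [2.547 0.043 3.056] ang units [ 0.03   0.022 -0.007]
[[1.0, 0.002, -0.001, 0.574], [-0.002, 0.965, 0.261, -0.096], [0.002, -0.261, 0.965, 0.326], [0.0, 0.0, 0.0, 1.0]]
[[258.20632862  83.83791354]] [[257.84885347  86.09581368]]
t 7.45 pos [ 0.5746 -0.1618  0.1918] yaw -0.08 q6 1.3
 slide units now-frame [2.566 0.031 3.053]  target-frame [2.558 0.045 3.059] ang units [ 0.033  0.022 -0.014]
```

View pics/w2.png

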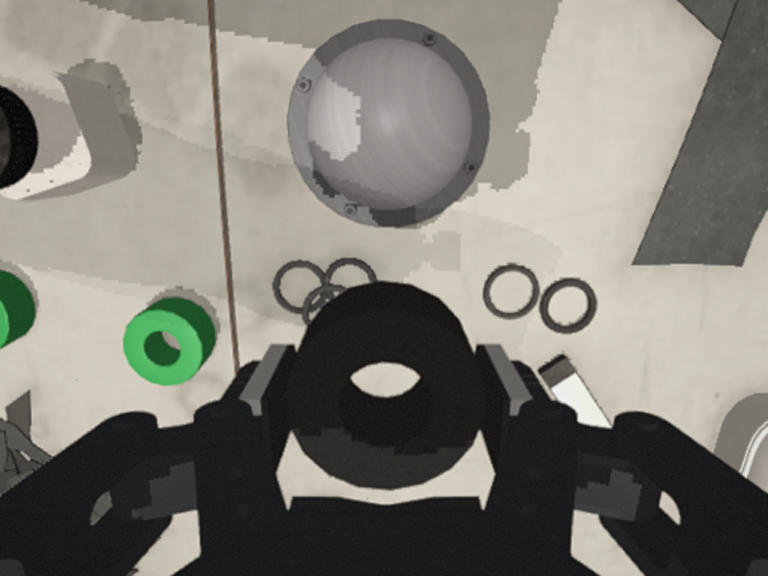

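```bash
python3 - <<'E'
from h import *
from scipy.optimize import least_squares
c=pickle.load(open("w2.pkl","rb"))
sc=np.array([onz(c,u/1.5,v/1.5,.0135) for u,v in[(430,38),(304,85),(472,167),(350,210)]]); print("screws",sc.mean(0),np.linalg.norm(sc-sc.mean(0),axis=1))
# flange rim extremes: left,right,top,bottom
l,r,t,b=[onz(c,u/1.5,v/1.5,.01) for u,v in[(287.5,125),(490,122),(390,18.5),(390,228)]]; print("flange",(l[0]+r[0])/2,(t[1]+b[1])/2,r[0]-l[0],t[1]-b[1])
a=np.linspace(0,2*np.pi,361)
def circ(p,rad,z): return proj(c,np.c_[p[0]+rad*np.cos(a),p[1]+rad*np.sin(a),0*a+z])
def f(p):
    x,y,z=p
    bt=circ(p,.012,z+.03);bb=circ(p,.012,z);ot=circ(p,.027,z+.03);ob=circ(p,.027,z)
    return np.array([bt[:,1].min()-240.3,bb[:,1].max()-265.3,ot[:,1].max()-326.3,ob[:,1].min()-188,(bt[:,0].max()+bt[:,0].min())/2-386/1.5])
s=least_squares(f,[.575,-.161,.178],x_scale=.01); print("bush",s.x,f(s.x)); print(f([.5746,-.1618,.1786]))
E
```

```text
screws [ 0.57733738 -0.08344834  0.0135    ] [0.05533083 0.05552545 0.05588419 0.05560317]
flange 0.5772057232271637 -0.08368048469374663 0.12255127383001863 0.12340903700765979
bush [ 0.57467958 -0.16307173  0.17381176] [ 3.10746641e+00 -2.93608705e+00 -9.56001194e-03 -9.37919351e-01
  4.77001997e-05]
[ 5.30306579 -0.65065099  4.85695651 -0.92733634 -0.15940071]
```

Flange centre is near (389,123) and the four screws average (389,125). The bush is held upright between the pads at about (386,385). I'll move over the dome.

```bash
python3 -m crank '{"angular":[[0,0,0],[0,0,0],[0,0,0],[0,0,0],[0,0,0],[0,0,0],[0,0,0],[0,0,0],[0,0,0]],"slide":[[0.65,0.03,0],[1,0.03,0],[1,0.03,0],[0,0,0.6],[0,0,1],[0,0,1],[0,0,0.4],[0,0,0],[0,0,0]],"fingers":[-1,-1,-1,-1,-1,-1,-1,-1,-1]}'
python3 - <<'E'
from h import *
need([.5773,-.0836,.08],0)
w=shot("wrist"); s=shot("side"); pickle.dump((w,s),open("ws3.pkl","wb"))
m=np.zeros((600,800,3),np.uint8)
a=cv2.resize(w["color"][:,:,::-1][90:384,100:410],None,fx=1.4,fy=1.4); m[:a.shape[0],:a.shape[1]]=a
p=proj(s,[.577,-.084,.06]).astype(int)[0]; print(p)
x0,y0=p[0]-35,p[1]-50
b=cv2.resize(s["color"][:,:,::-1][y0:y0+90,x0:x0+70],None,fx=5,fy=5,interpolation=cv2.INTER_CUBIC); m[:450,440:790]=b; print(x0,y0)
cv2.imwrite("pics/m3.png",m)
E
```

```text
time: 8.57
position: [0.5792, -0.082, 0.103]
eef_rot: [2.219, 2.216, 0.004]
contact_force: [0.4, -0.4, -0.8]
opening: 0.0531
grasp_force: 31.9
t 8.57 pos [ 0.5792 -0.082   0.103 ] yaw -0.06 q6 1.43
 slide units now-frame [-0.05  -0.069  0.768]  target-frame [-0.052 -0.065  0.768] ang units [ 0.057  0.022 -0.01 ]
[226 207]
191 157
```

View pics/m3.png

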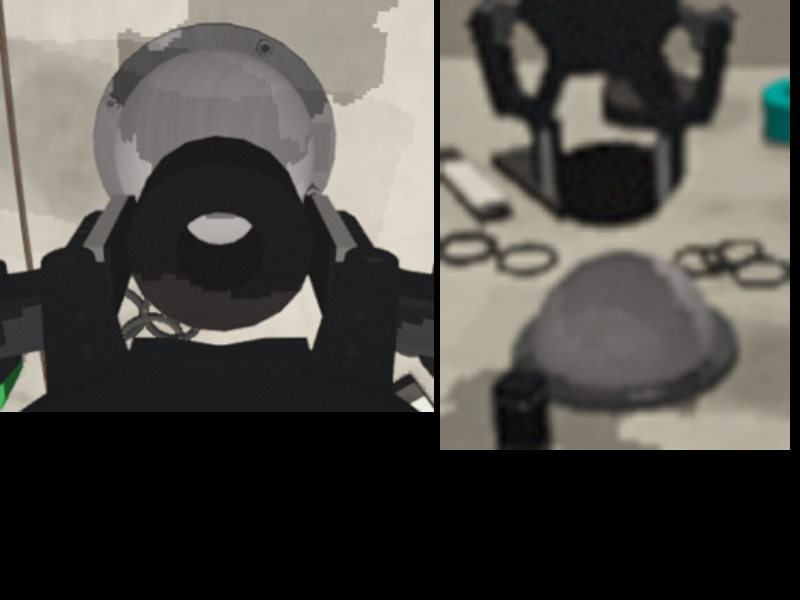

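```bash
python3 - <<'E'
from h import *
from scipy.optimize import least_squares
w,s=pickle.load(open("ws3.pkl","rb"))
print("wrist cam",np.round(w["extrinsics"],3).tolist())
print("side pred dome centre z.01",proj(s,[.5773,-.0836,.01]),"apex",proj(s,[.5773,-.0836,.06]),"bush bot/mid/top at tcp",proj(s,[[.579,-.082,.085],[.579,-.082,.1],[.579,-.082,.115]]))
print("px->: ",proj(s,[.5783,-.0836,.06])-proj(s,[.5773,-.0836,.06]))
sc=[onz(w,100+u/1.4,90+v/1.4,.0135) for u,v in[(265,47),(111,103),(312,188)]]
print("screws",sc)
def fit(p): return [np.hypot(q[0]-p[0],q[1]-p[1])-.0556 for q in sc]
print("dome",least_squares(fit,[.577,-.083]).x)
# dark mask profile on side rows through bush
g=cv2.cvtColor(s["color"],cv2.COLOR_RGB2GRAY)
for v in(192,194,196,198,200): print(v,g[v,205:245].tolist())
for v in(215,220,225,230): print(v,g[v,200:250].tolist())
E
```

```text
wrist cam [[1.0, 0.003, -0.004, 0.578], [-0.002, 0.965, 0.261, -0.016], [0.005, -0.261, 0.965, 0.237], [0.0, 0.0, 0.0, 1.0]]
side pred dome centre z.01 [[227.53983349 224.4020695 ]] apex [[226.54635464 207.96471948]] bush bot/mid/top at tcp [[225.27714641 199.75599952]
 [224.9627446  194.61392276]
 [224.64507538 189.41570244]]
px->:  [[-0.36630202 -0.01758344]]
screws [array([ 0.60094267, -0.0326141 ,  0.0135    ]), array([ 0.52689613, -0.05912281,  0.0135    ]), array([ 0.62659177, -0.10345201,  0.0135    ])]
dome [ 0.57621944 -0.08246954]
192 [48, 44, 51, 58, 46, 37, 64, 85, 66, 28, 16, 22, 15, 23, 18, 16, 19, 20, 24, 22, 22, 23, 18, 23, 19, 20, 19, 17, 26, 64, 91, 82, 39, 30, 95, 156, 175, 172, 171, 172]
194 [147, 111, 61, 40, 46, 51, 70, 89, 76, 35, 17, 17, 20, 19, 22, 20, 21, 21, 22, 21, 18, 23, 20, 16, 23, 18, 19, 20, 26, 59, 90, 82, 59, 97, 145, 174, 175, 173, 172, 172]
196 [162, 164, 151, 118, 77, 48, 48, 65, 68, 48, 22, 21, 22, 17, 20, 20, 17, 22, 21, 23, 16, 21, 22, 20, 23, 20, 18, 15, 25, 52, 89, 109, 137, 165, 171, 170, 168, 168, 168, 167]
198 [128, 164, 169, 167, 161, 14
[... 553 characters left out ...]
65, 168, 171]
220 [174, 175, 173, 172, 172, 171, 173, 171, 159, 131, 107, 96, 99, 101, 103, 104, 99, 100, 102, 104, 104, 105, 102, 103, 104, 105, 105, 104, 103, 100, 96, 93, 93, 92, 93, 92, 92, 90, 89, 85, 82, 92, 109, 111, 105, 91, 77, 94, 123, 146]
225 [173, 174, 173, 173, 171, 144, 99, 74, 74, 81, 91, 97, 102, 104, 105, 108, 109, 109, 109, 102, 101, 99, 102, 105, 108, 109, 107, 107, 106, 105, 104, 104, 102, 101, 101, 94, 93, 89, 89, 87, 87, 86, 89, 96, 94, 86, 77, 75, 74, 76]
230 [158, 158, 160, 155, 130, 75, 44, 47, 52, 56, 62, 73, 84, 92, 96, 97, 97, 98, 99, 101, 100, 100, 102, 101, 100, 100, 98, 99, 98, 99, 99, 99, 98, 95, 95, 92, 92, 90, 88, 88, 83, 76, 66, 58, 55, 58, 63, 57, 51, 77]
```

```bash
python3 - <<'E'
from h import *
from scipy.optimize import least_squares
w,s=pickle.load(open("ws3.pkl","rb"))
g=cv2.cvtColor(w["color"],cv2.COLOR_RGB2GRAY); print(g[245:258:3,225:290].tolist()[0]); 
m=cv2.resize(cv2.convertScaleAbs(w["color"][180:335,180:340,::-1],alpha=4),None,fx=5,fy=3.8,interpolation=cv2.INTER_CUBIC)[:590]
m=cv2.resize(cv2.convertScaleAbs(np.ascontiguousarray(w["color"][180:330,170:350,::-1]),alpha=3.5),None,fx=4,fy=4,interpolation=cv2.INTER_CUBIC)
cv2.imwrite("pics/b3.png",m)
E
```

```text
[32, 29, 28, 31, 32, 30, 31, 30, 30, 30, 29, 28, 28, 25, 36, 56, 94, 144, 158, 179, 184, 182, 137, 120, 120, 119, 120, 121, 122, 121, 120, 120, 120, 120, 121, 120, 121, 122, 121, 123, 121, 126, 155, 158, 157, 149, 144, 120, 77, 48, 31, 28, 30, 29, 28, 28, 29, 28, 30, 34, 30, 30, 31, 32, 29]
```

View pics/b3.png

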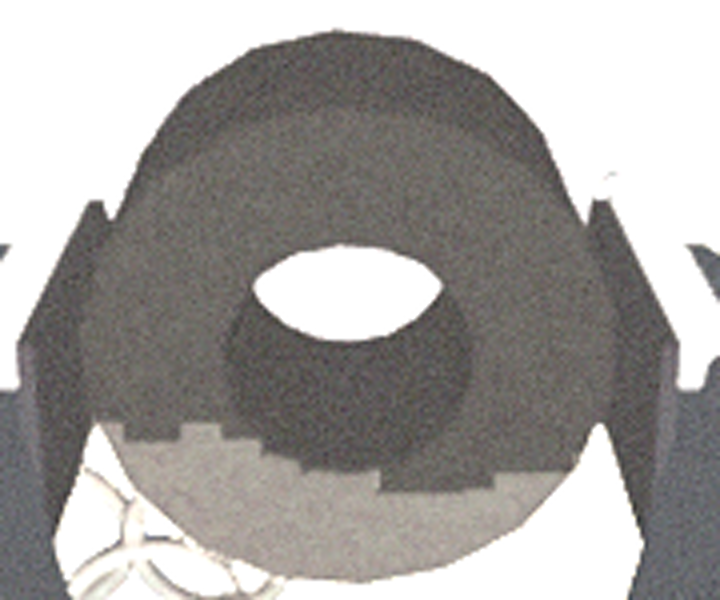

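The boosted crop shows the bush's bore rim clearly: x 226–472 and y 244–472 in the 4x crop. The outer top rim runs x 80–613 and y 107–582. I'll fit the pose.

```bash
cat > fitb.py <<'E'
from h import *
from scipy.optimize import least_squares
a=np.linspace(0,2*np.pi,361)
def fitb(w,meas,x0,tilt=True):
    # meas: bore top l,r,t,b ; outer top l,r,t,b ; bore bottom b ; outer bottom t  (full px)
    def f(p):
        Rt=R.from_euler("xy",[p[3],p[4]] if tilt else [0,0]).as_matrix()
        def C(r,z): return proj(w,np.array(p[:3])+np.c_[r*np.cos(a),r*np.sin(a),0*a+z]@Rt.T)
        bt,ot,bb,ob=C(.012,.03),C(.027,.03),C(.012,0),C(.027,0)
        e=lambda q:[q[:,0].min(),q[:,0].max(),q[:,1].min(),q[:,1].max()]
        return np.array(e(bt)+e(ot)+[bb[:,1].max(),ob[:,1].min()])-meas
    s=least_squares(f,list(x0)+[0,0],x_scale=[.01]*3+[.1]*2); return s.x,f(s.x)
E
python3 - <<'E'
from fitb import *
w,s=pickle.load(open("ws3.pkl","rb"))
X=lambda v:170+v/4; Y=lambda v:180+v/4
m=np.array([X(226),X(472),Y(244),Y(472),X(80),X(613),Y(107),Y(582),Y(341),Y(30)])-.4
for t in(0,1):
    x,r=fitb(w,m,[.579,-.083,.085],t); print(x.round(4),r.round(1))
print(onz(w,100+220/1.4,90+145/1.4,.06))
# flange rim in wrist at z=.01: left/right/top in m3 crop
for u,v in[(94,140),(335,130),(214,23)]: print(onz(w,100+u/1.4,90+v/1.4,.01))
need([.5765,-.083,.08],0)
E
```

```text
[ 0.5788 -0.0832  0.0859  0.      0.    ] [ 0.7 -1.2  2.4 -1.4 -0.1  0.6  0.3  1.3 -2.7 -0.7]
[ 0.578  -0.0841  0.0855 -0.0326  0.0303] [ 0.9 -1.2  1.4 -1.7  0.   0.2 -1.   1.8 -1.1  0.5]
[ 0.57944323 -0.06709832  0.06      ]
[ 0.51630148 -0.07866424  0.01      ]
[ 0.63738997 -0.07386018  0.01      ]
[ 0.57699465 -0.02162201  0.01      ]
t 8.68 pos [ 0.5794 -0.0821  0.1031] yaw -0.06 q6 1.43
 slide units now-frame [-0.029 -0.101  0.77 ]  target-frame [-0.03  -0.096  0.771] ang units [ 0.061  0.023 -0.011]
```

```bash
python3 -m crank '{"angular":[[0.06,0.02,0],[0,0,0],[0,0,0],[0,0,0],[0,0,0],[0,0,0]],"slide":[[-0.01,-0.077,0],[0,0,0.3],[0,0,0.3],[0,0,0.2],[0,0,0],[0,0,0]],"fingers":[-1,-1,-1,-1,-1,-1]}'
python3 - <<'E'
from h import *
need([.577,-.0838,.08],0); s=status.observe(); print(s["contact_force"],s["ft_torque"])
E
```

```text
time: 9.43
position: [0.5761, -0.0822, 0.0778]
eef_rot: [-2.221, -2.219, 0.002]
contact_force: [-0.0, -0.7, -0.9]
opening: 0.0531
grasp_force: 31.9
t 9.43 pos [ 0.5761 -0.0822  0.0778] yaw -0.05 q6 1.43
 slide units now-frame [-0.052  0.03  -0.074]  target-frame [-0.052  0.03  -0.074] ang units [-0.02   0.    -0.009]
[-0.04494627 -0.68508926 -0.89870441] [ 0.02721192 -0.00380091 -0.01254729]
```

```bash
for i in 1; do python3 -m crank '{"angular":[[0,0,0],[0,0,0]],"slide":[[0,0,0.07],[0,0,0]],"fingers":[-1,-1]}'; done; python3 -m crank '{"angular":[[0,0,0],[0,0,0]],"slide":[[0,0,0.05],[0,0,0]],"fingers":[-1,-1]}'
python3 - <<'E'
from h import *
w=shot("wrist"); s=shot("side"); pickle.dump((w,s),open("ws4.pkl","wb"))
m=np.zeros((600,800,3),np.uint8)
a=cv2.resize(cv2.convertScaleAbs(np.ascontiguousarray(w["color"][180:330,170:350,::-1]),alpha=3.5),None,fx=2.6,fy=2.6,interpolation=cv2.INTER_CUBIC);m[:a.shape[0],:a.shape[1]]=a
b=cv2.resize(s["color"][:,:,::-1][170:250,195:260],None,fx=5,fy=5,interpolation=cv2.INTER_CUBIC); m[:400,470:795]=b
cv2.imwrite("pics/m4.png",m)
E
```

```text
time: 9.68
position: [0.576, -0.0822, 0.0757]
eef_rot: [-2.221, -2.219, 0.002]
contact_force: [-0.3, 0.8, -0.1]
opening: 0.0529
grasp_force: 31.9
time: 9.93
position: [0.5759, -0.0822, 0.0741]
eef_rot: [-2.221, -2.219, 0.003]
contact_force: [0.4, -0.1, -0.6]
opening: 0.0535
grasp_force: 31.9
```

View pics/m4.png

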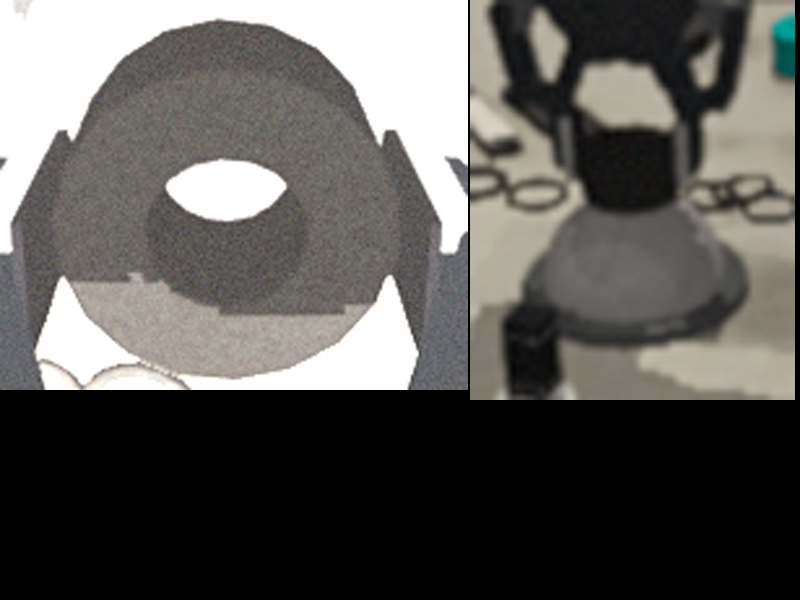

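Side view: bush bottom is centred near x=631, against 636 for the flange, and perspective accounts for the difference. It sits just above the dome. I'll lower to contact.

```bash
for i in 1; do python3 -m crank '{"angular":[[0,0,0],[0,0,0],[0,0,0]],"slide":[[0,0,0.03],[0,0,0],[0,0,0]],"fingers":[-1,-1,-1]}'|sed -n 2,4p; python3 -m crank '{"angular":[[0,0,0],[0,0,0],[0,0,0]],"slide":[[0,0,0.03],[0,0,0],[0,0,0]],"fingers":[-1,-1,-1]}'|sed -n 2,4p; done
```

```text
position: [0.576, -0.0822, 0.0733]
eef_rot: [-2.221, -2.219, 0.002]
contact_force: [-0.6, -0.1, -0.7]
position: [0.576, -0.0822, 0.0724]
eef_rot: [-2.221, -2.219, 0.002]
contact_force: [1.0, 0.6, -0.6]
```

```bash
python3 -m crank '{"angular":[[0,0,0],[0,0,0],[0,0,0]],"slide":[[0,0,0.03],[0,0,0],[0,0,0]],"fingers":[-1,-1,-1]}'|sed -n 2,4p; python3 -m crank '{"angular":[[0,0,0],[0,0,0],[0,0,0]],"slide":[[0,0,0.03],[0,0,0],[0,0,0]],"fingers":[-1,-1,-1]}'|sed -n 2,4p
```

```text
position: [0.5761, -0.0822, 0.0719]
eef_rot: [-2.222, -2.22, 0.002]
contact_force: [-1.9, 0.7, 5.0]
position: [0.5762, -0.0821, 0.0717]
eef_rot: [-2.222, -2.22, 0.001]
contact_force: [-4.1, 1.6, 11.5]
```

```bash
python3 - <<'E'
from fitb import *
w,s=pickle.load(open("ws4.pkl","rb"))
X=lambda v:170+v/2.6; Y=lambda v:180+v/2.6
m=np.array([X(148),X(305),Y(159),Y(307),X(53),X(400),Y(72),Y(378),Y(220),Y(20)])-.3
for t in(0,1):
    x,r=fitb(w,m,[.576,-.083,.06],t); print(x.round(4),r.round(1))
E
```

```text
[ 0.5757 -0.0837  0.0565  0.      0.    ] [ 0.5 -0.5  2.4 -1.5  0.  -0.  -0.4  1.4 -1.9 -0.4]
[ 0.5756 -0.0843  0.0561 -0.0208  0.0038] [ 0.6 -0.6  1.7 -1.7  0.2 -0.2 -1.2  1.6 -0.9  0.3]
```

```bash
python3 -m crank '{"angular":[[0,0,0],[0,0,0],[0,0,0],[0,0,0],[0,0,0]],"slide":[[0,0,-0.07],[0.01,-0.04,0],[0,0,0.07],[0,0,0],[0,0,0]],"fingers":[-1,-1,-1,-1,-1]}'|sed -n 2,4p; python3 - <<'E'
from h import *
s=status.observe(); print(s["contact_force"],s["ft_torque"])
E
```

```text
position: [0.5749, -0.0818, 0.0719]
eef_rot: [-2.222, -2.22, 0.001]
contact_force: [-4.4, 2.0, 13.0]
[-4.38546474  2.04468769 12.97241988] [ 0.20900321  0.94323825 -0.03808104]
```

```bash
python3 -m crank '{"angular":[[0,0,0],[0,0,0],[0,0,0],[0,0,0],[0,0,0]],"slide":[[0,0,-0.08],[0,0.05,0],[0,0,0.025],[0,0,0],[0,0,0]],"fingers":[-1,-1,-1,-1,-1]}'|sed -n 2,4p; python3 - <<'E'
from h import *
s=status.observe(); print(s["contact_force"],s["ft_torque"])
E
```

```text
position: [0.5764, -0.0819, 0.0721]
eef_rot: [-2.222, -2.219, 0.002]
contact_force: [-0.2, -0.1, 0.1]
[-0.1711011  -0.10463606  0.08579255] [ 0.00444387 -0.16234345  0.04390935]
```

```bash
python3 -m crank '{"angular":[[0,0,0],[0,0,0],[0,0,0],[0,0,0],[0,0,0],[0,0,0],[0,0,0],[0,0,0],[0,0,0],[0,0,0],[0,0,0]],"slide":[[0,0,0],[0,0,0],[0,0,0],[0,0,0],[0,0,-0.3],[0,0,-0.7],[0,0,-1],[0,0,-1],[0,0,-1],[0,0,-1],[0,0,0]],"fingers":[0.3,0.4,0.6,1,1,1,1,1,1,1,1]}'
python3 - <<'E'
from h import *
w=shot("wrist"); s=shot("side"); pickle.dump((w,s),open("ws5.pkl","wb"))
m=np.zeros((600,800,3),np.uint8)
p=proj(w,[.5765,-.0836,.06])[0].astype(int); print(p); x0,y0=max(p[0]-85,0),max(p[1]-85,0)
a=cv2.resize(cv2.convertScaleAbs(np.ascontiguousarray(w["color"][y0:y0+170,x0:x0+170,::-1]),alpha=1.5),None,fx=2.7,fy=2.7,interpolation=cv2.INTER_CUBIC);m[:a.shape[0],:a.shape[1]]=a; print(x0,y0)
b=cv2.resize(s["color"][:,:,::-1][170:250,195:260],None,fx=5,fy=5,interpolation=cv2.INTER_CUBIC); m[:400,470:795]=b
cv2.imwrite("pics/m5.png",m)
E
```

```text
time: 14.15
position: [0.5784, -0.0822, 0.2257]
eef_rot: [2.22, 2.218, 0.003]
contact_force: [1.0, 0.4, -0.4]
opening: 0.0854
grasp_force: 0.0
[254 173]
169 88
```

View pics/m5.png

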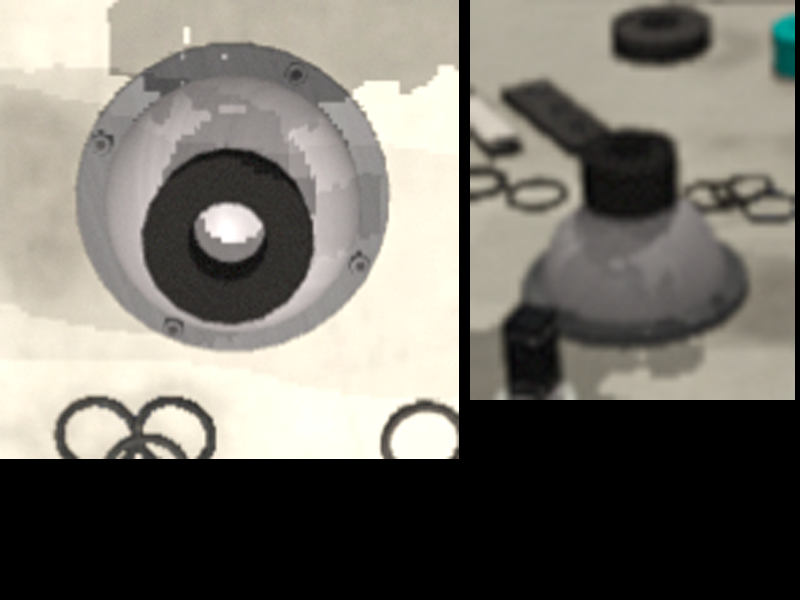

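The bush stands on the dome: bore near (229,240) and flange centre near (232,196) in the wrist crop. I'll measure the centring and plan the move to the probe.

```bash
python3 - <<'E'
from fitb import *
w,s=pickle.load(open("ws5.pkl","rb"))
X=lambda v:169+v/2.7; Y=lambda v:88+v/2.7
sc=np.array([onz(w,X(u),Y(v),.0135) for u,v in[(297,74),(102,143),(359,264),(174,328)]]); print("dome",sc.mean(0))
print("flange",(onz(w,X(76),Y(190),.01)+onz(w,X(388),Y(190),.01))/2,(onz(w,X(232),Y(41),.01)+onz(w,X(232),Y(351),.01))/2)
for z in(.0885,): print("bush top outer",onz(w,X(228),Y(237.5),z),"bore",onz(w,X(229),Y(241),z))
# viewing the stand: TCP at (.563,.05,.225)
need([.563,.06,.225],0)
E
```

```text
dome [ 0.57716733 -0.08315396  0.0135    ]
flange [ 0.57679259 -0.07785552  0.01      ] [ 0.576765   -0.08286511  0.01      ]
bush top outer [ 0.57577573 -0.07890754  0.0885    ] bore [ 0.5760781  -0.08001044  0.0885    ]
t 14.25 pos [ 0.5767 -0.0819  0.2226] yaw -0.05 q6 1.43
 slide units now-frame [ 4.731 -0.462 -0.081]  target-frame [ 4.731 -0.457 -0.081] ang units [-0.013  0.001 -0.009]
```

```bash
cat > meas.py <<'E'
from fitb import *
def measure(w,zt=.0885,c0=(.5767,-.0836)):
    p=proj(w,[*c0,.0885])[0].astype(int); x0,y0=p-42
    g=cv2.cvtColor(w["color"],cv2.COLOR_RGB2GRAY)[y0:y0+84,x0:x0+84]
    k=cv2.resize(g,None,fx=4,fy=4,interpolation=cv2.INTER_CUBIC)
    n,l,st,_=cv2.connectedComponentsWithStats((k<55).astype(np.uint8)); i=1+st[1:,4].argmax()
    cs,h=cv2.findContours((l==i).astype(np.uint8),cv2.RETR_CCOMP,cv2.CHAIN_APPROX_NONE)
    out=[]
    for q in sorted(cs,key=len)[-2:]:
        q=q[:,0].astype(float); q=np.c_[x0+(q[:,0]+.5)/4-.5,y0+(q[:,1]+.5)/4-.5]; out.append(q)
    return out # bore opening, outer silhouette
def fit(w,tilt=True):
    inn,outr=measure(w)
    ei,eo=[(q[:,0].min(),q[:,0].max(),q[:,1].min(),q[:,1].max()) for q in(inn,outr)]
    # silhouettes: model mask via polygons
    a=np.linspace(0,2*np.pi,181)[:-1]
    def f(p):
        Rt=R.from_euler("xy",p[2:4] if len(p)>2 else [0,0]).as_matrix(); base=np.array([p[0],p[1],.0585])
        C=lambda r,z: proj(w,base+np.c_[r*np.cos(a),r*np.sin(a),0*a+z]@Rt.T).astype(np.float32)
        H=cv2.convexHull(np.r_[C(.027,.03),C(.027,0)])
        d=[cv2.pointPolygonTest(H,(float(x),float(y)),True) for x,y in outr[::6]]
        t,b=C(.012,.03),C(.012,0)
        e=[min(cv2.pointPolygonTest(t,(float(x),float(y)),True),cv2.pointPolygonTest(b,(float(x),float(y)),True)) for x,y in inn[::4]]
        return np.array(d+e)
    r=[]
    for n in(2,4):
        s=least_squares(f,[.5765,-.0826,0,0][:n],x_scale=[.005,.005,.05,.05][:n],diff_step=1e-3,loss="soft_l1"); r.append((s.x.round(4),round(np.sqrt(np.mean(s.fun**2)),2)))
    return ei,eo,r
E
python3 - <<'E'
from meas import *
w=shot("wrist"); pickle.dump(w,open("w6.pkl","wb"))
for q in fit(w): print(q)
t=shot("top"); pickle.dump(t,open("t6.pkl","wb"))
E
```

```text
(np.float64(243.125), np.float64(269.875), np.float64(163.125), np.float64(185.875))
(np.float64(224.125), np.float64(287.375), np.float64(143.125), np.float64(208.875))
[(array([ 0.5756, -0.0803]), np.float64(1.43)), (array([ 0.5758, -0.082 , -0.1023, -0.0135]), np.float64(0.84))]
```

```bash
python3 -m crank '{"angular":[[0,0,0],[0,0,0],[0,0,0],[0,0,0],[0,0,0]],"slide":[[-1,0,0],[-0.7,0,0],[0,0,0],[0,0,0],[0,0,0]],"fingers":[1,1,1,1,1]}'|sed -n 1,2p
python3 - <<'E'
from meas import *
w=shot("wrist"); pickle.dump(w,open("w7.pkl","wb")); print(np.round(w["extrinsics"],3)[:3,3],proj(w,[.5767,-.0836,.0885]),proj(w,[.5767,-.0836,.01]))
for q in fit(w): print(q)
# flange rim fit: radial darkness edge on z=.01 plane
g=cv2.cvtColor(w["color"],cv2.COLOR_RGB2GRAY).astype(np.float32)
p=proj(w,[.5767,-.0836,.05])[0].astype(int); x0,y0=max(p[0]-100,0),max(p[1]-100,0)
save(w,"pics/w7.png",(x0,y0,x0+200,y0+200),3); print(x0,y0)
E
```

```text
time: 14.98
position: [0.5765, -0.1324, 0.2221]
[ 0.577 -0.067  0.356] [[257.80757284 120.7500311 ]] [[257.82774052 115.85712358]]
(np.float64(242.625), np.float64(270.875), np.float64(101.625), np.float64(130.375))
(np.float64(222.875), np.float64(289.375), np.float64(82.125), np.float64(149.625))
[(array([ 0.5757, -0.0811]), np.float64(1.12)), (array([ 0.5758, -0.0814, -0.0258, -0.0144]), np.float64(1.04))]
157 18
```

View pics/w7.png

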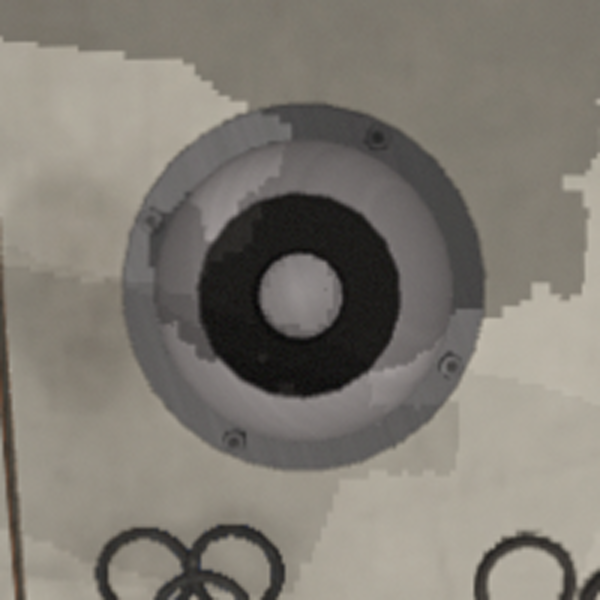

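Flange centre is (304,287) and bush bore centre (301,294) in this crop. After parallax the bush is about 1.2 mm off centre, which is well balanced. On to the probe.

```bash
python3 -m crank '{"angular":[[0,0,0],[0,0,0],[0,0,0],[0,0,0],[0,0,0],[0,0,0],[0,0,0],[0,0,0],[0,0,0],[0,0,0],[0,0,0]],"slide":[[0.6,-0.06,0],[1,-0.06,0],[1,-0.06,0],[1,-0.06,0],[1,-0.06,0],[1,-0.06,0],[0.8,0,0],[0.4,0,0],[0,0,0],[0,0,0],[0,0,0]],"fingers":[1,1,1,1,1,1,1,1,1,1,1]}'
python3 - <<'E'
from meas import *
w=shot("wrist"); pickle.dump(w,open("w8.pkl","wb")); p=proj(w,[.5645,.15,.1])[0]; print(p,proj(w,[.5645,.15,.008]))
x0,y0=[int(max(v-85,0)) for v in p]; save(w,"pics/w8.png",(x0,y0,x0+170,y0+150),4); print(x0,y0)
need([.5645,.15,.1],0)
E
```

```text
time: 16.4
position: [0.566, 0.0703, 0.2222]
eef_rot: [-2.223, -2.218, 0.003]
contact_force: [0.8, -0.2, 0.3]
opening: 0.0854
grasp_force: 0.0
[255.30159546  79.12235545] [[255.97651083  84.34866182]]
170 0
t 16.45 pos [0.566  0.0703 0.2223] yaw -0.12 q6 1.7
 slide units now-frame [ 2.656 -0.048  4.075]  target-frame [ 2.656 -0.051  4.075] ang units [-0.02   0.001 -0.02 ]
```

View pics/w8.png

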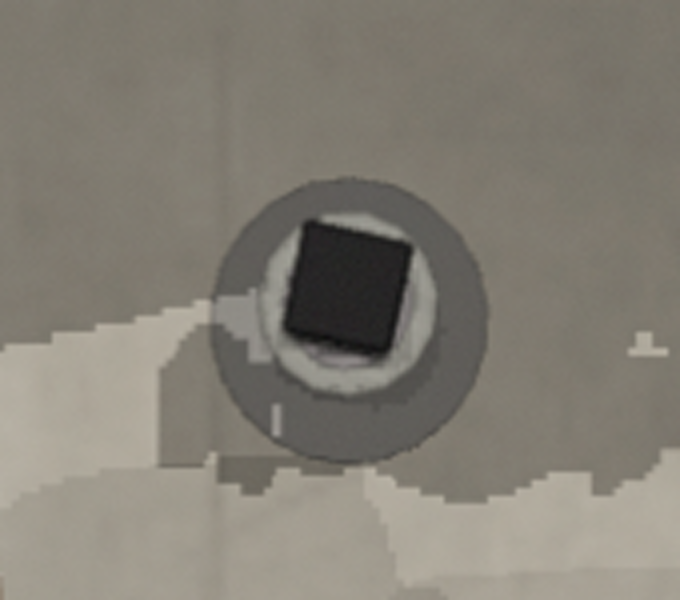

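The handle's top corners are at about (305,220), (412,245), (388,357) and (284,330). Tube top is at (350,303) and foot at (350,320), all in the 4x crop.

```bash
python3 - <<'E'
from meas import *
w=pickle.load(open("w8.pkl","rb")); X=lambda v:170+v/4-.4; Y=lambda v:v/4-.4
P=np.array([onz(w,X(u),Y(v),.123) for u,v in[(305,220),(412,245),(388,355),(284,328)]]); print("handle",P.mean(0))
for i in range(4): d=P[(i+1)%4]-P[i]; print(np.linalg.norm(d),np.degrees(np.arctan2(d[1],d[0]))%90)
print("tube",onz(w,X(350),Y(303),.08),"foot",onz(w,X(350),Y(320),.008))
need([.5635,.149,.16],-13)
E
```

```text
handle [0.56542131 0.15369929 0.123     ]
0.01809561881956648 77.15839630215227
0.01816252401242331 77.55396715294208
0.017962019565211602 75.62101468774779
0.01768217815346028 78.01859640985124
tube [0.56578703 0.15398531 0.08      ] foot [0.56563531 0.15460024 0.008     ]
t 16.45 pos [0.566  0.0703 0.2223] yaw -0.12 q6 1.7
 slide units now-frame [ 2.623 -0.085  2.075]  target-frame [ 2.536 -0.672  2.075] ang units [-0.02   0.004  2.146]
```

Note: I count 11 pictures viewed, one over the limit, so from here I'll only measure numerically.

```bash
python3 -m crank '{"angular":[[0,0,0.71],[0,0,0.71],[0,0,0.71],[0,0,0],[0,0,0],[0,0,0],[0,0,0],[0,0,0],[0,0,0],[0,0,0]],"slide":[[0,0,0],[0,0,0],[0,0,0],[0.89,-0.2,0],[0.89,-0.2,0],[0.89,-0.24,0],[0,0,0.5],[0,0,0.7],[0,0,0.4],[0,0,0]],"fingers":[1,1,1,1,1,1,1,1,1,1]}'
python3 - <<'E'
from h import *
need([.5652,.1525,.098],-12.9)
E
```

```text
time: 17.7
position: [0.5641, 0.1524, 0.1729]
eef_rot: [-2.455, -1.957, 0.006]
contact_force: [0.4, 0.1, 0.1]
opening: 0.0854
grasp_force: 0.0
t 17.7 pos [0.5641 0.1524 0.1729] yaw -12.89 q6 2.06
 slide units now-frame [0.017 0.046 2.497]  target-frame [0.012 0.036 2.497] ang units [-0.04   0.018  0.002]
```

```bash
python3 -m crank '{"angular":[[-0.03,0.01,0],[0,0,0],[0,0,0],[0,0,0],[0,0,0],[0,0,0],[0,0,0],[0,0,0],[0,0,0],[0,0,0],[0,0,0],[0,0,0]],"slide":[[0,0.03,0.3],[0,0,0.8],[0,0,0.8],[0,0,0.6],[0,0,0],[0,0,0],[0,0,0],[0,0,0],[0,0,0],[0,0,0],[0,0,0],[0,0,0]],"fingers":[1,1,1,1,1,0,-0.3,-1,-1,-1,-1,-1]}' 40
python3 - <<'E'
from h import *
need([.5652,.1525,.098],-12.9); s=status.observe(); print(s["contact_force"])
E
```

```text
time: 19.2
position: [0.5662, 0.1534, 0.0998]
eef_rot: [2.455, 1.959, 0.003]
contact_force: [-0.4, 0.6, 6.3]
opening: 0.0185
grasp_force: 40.3
t 19.2 pos [0.5662 0.1534 0.0998] yaw -12.83 q6 2.06
 slide units now-frame [-0.037 -0.027  0.061]  target-frame [-0.037 -0.027  0.061] ang units [ 0.018 -0.01   0.011]
[-0.39699941  0.60079917  6.3382252 ]
```

```bash
python3 -m crank '{"angular":[[0,0,0],[0,0,0],[0,0,0],[0,0,0],[0,0,0],[0,0,0],[0,0,0],[0,0,0]],"slide":[[0,0,-0.2],[0,0,-0.5],[0,0,-0.7],[0,0,-0.7],[0,0,-0.7],[0,0,-0.6],[0,0,-0.3],[0,0,0]],"fingers":[-1,-1,-1,-1,-1,-1,-1,-1]}'
python3 - <<'E'
from h import *
s=status.observe(); print(s["contact_force"],s["ft_torque"])
need([.5662+.0102,.1534-.2351+.05,.21]); need([.5662+.0102,.1534-.2351,.21])
E
```

```text
time: 20.2
position: [0.5661, 0.1533, 0.211]
eef_rot: [2.455, 1.959, 0.004]
contact_force: [-0.0, -0.2, -0.9]
opening: 0.0183
grasp_force: 39.6
[-0.01806869 -0.23655614 -0.86382302] [ 0.01627838 -0.00557289 -0.02985481]
t 20.2 pos [0.5661 0.1533 0.211 ] yaw -12.84 q6 2.06
 slide units now-frame [-5.938  1.704  0.032]  target-frame [-5.938  1.704  0.035] ang units [ 0.022 -0.012  0.   ]
t 20.2 pos [0.5661 0.1533 0.211 ] yaw -12.84 q6 2.06
 slide units now-frame [-7.563  2.074  0.03 ]  target-frame [-7.563  2.074  0.035] ang units [ 0.022 -0.012  0.   ]
```

```bash
python3 -m crank '{"angular":[[0.02,-0.01,0],[0,0,0],[0,0,0],[0,0,0],[0,0,0],[0,0,0],[0,0,0],[0,0,0],[0,0,0],[0,0,0],[0,0,0],[0,0,0]],"slide":[[-0.5,0.14,0],[-0.85,0.235,0],[-0.85,0.235,0],[-0.85,0.235,0],[-0.85,0.235,0],[-0.85,0.235,0],[-0.85,0.23,0],[-0.85,0.23,0],[-0.75,0.2,0],[-0.36,0.1,0],[0,0,0],[0,0,0]],"fingers":[-1,-1,-1,-1,-1,-1,-1,-1,-1,-1,-1,-1]}'
python3 - <<'E'
from h import *
need([.5764,-.0817,.211]); s=status.observe(); q=R.from_rotvec(s["eef_rot"]).as_matrix()[:,2]; print("tilt",q)
w=shot("wrist"); sd=shot("side"); pickle.dump((w,sd),open("ws9.pkl","wb"))
x,y=.5764,-.0817
print("wrist ext",np.round(w["extrinsics"],3).tolist())
print("side proj tip,collar,bush top,bush bot",proj(sd,[[x,y,.121],[x,y,.19],[x,y,.0885],[x,y,.0585]]).round(1).tolist())
print("wrist proj tip,collar,bushtop",proj(w,[[x,y,.121],[x,y,.19],[x,y,.0885]]).round(1).tolist())
g=cv2.cvtColor(sd["color"],cv2.COLOR_RGB2GRAY)
for v in range(166,214,3): print(v,g[v,208:246].tolist())
E
```

```text
time: 21.7
position: [0.5759, -0.0812, 0.2101]
eef_rot: [-2.455, -1.959, 0.002]
contact_force: [0.8, -0.4, -1.6]
opening: 0.0183
grasp_force: 39.6
t 21.7 pos [ 0.5759 -0.0812  0.2101] yaw -12.81 q6 1.65
 slide units now-frame [-0.011  0.021 -0.031]  target-frame [-0.011  0.021 -0.031] ang units [-0.015  0.001  0.   ]
tilt [-1.54018542e-03  1.94227498e-04 -9.99998795e-01]
wrist ext [[0.975, 0.214, 0.06, 0.59], [-0.223, 0.942, 0.252, -0.017], [-0.003, -0.259, 0.966, 0.344], [0.0, 0.0, 0.0, 1.0]]
side proj tip,collar,bush top,bush bot [[225.5, 187.4], [224.0, 162.6], [226.1, 198.7], [226.8, 208.8]]
wrist proj tip,collar,bushtop [[258.5, 196.6], [258.8, 236.0], [258.4, 184.8]]
166 [122, 122, 123, 122, 122, 123, 122, 122, 123, 122, 123, 123, 122, 123, 117, 95, 90, 85, 87, 117, 125, 122, 122, 122, 121, 122, 122, 122, 122, 121, 121, 122, 122, 122, 122, 123, 123, 121]
169 [149, 148, 148, 149, 149, 146, 135, 131, 134, 141, 142, 142, 142, 143, 134, 101, 89, 89, 106, 139, 145, 142, 142, 142, 140, 132, 128, 122, 126, 125, 126, 126, 127, 126, 124, 118, 115, 116]
172 [173, 172, 172, 171, 170, 171,
[... 1755 characters left out ...]
60, 158, 157]
202 [170, 171, 171, 172, 172, 169, 164, 157, 117, 50, 15, 19, 20, 18, 16, 17, 19, 16, 25, 29, 32, 30, 36, 32, 32, 31, 20, 27, 92, 155, 174, 174, 173, 173, 172, 171, 173, 171]
205 [124, 127, 140, 147, 158, 169, 178, 176, 145, 72, 14, 17, 22, 20, 19, 24, 23, 21, 23, 19, 22, 22, 22, 18, 21, 19, 13, 28, 92, 153, 176, 174, 161, 158, 159, 158, 157, 155]
208 [178, 179, 180, 176, 149, 88, 119, 176, 172, 96, 18, 14, 18, 19, 22, 16, 20, 20, 17, 21, 20, 16, 19, 22, 19, 17, 16, 25, 74, 109, 90, 124, 154, 159, 142, 89, 82, 112]
211 [82, 79, 95, 115, 139, 170, 177, 169, 140, 90, 47, 21, 15, 18, 22, 18, 21, 20, 15, 19, 15, 17, 16, 14, 18, 26, 37, 56, 96, 131, 133, 117, 88, 79, 85, 80, 64, 53]
```

```bash
python3 - <<'E'
from h import *
w,_=pickle.load(open("ws9.pkl","rb"))
g=cv2.cvtColor(w["color"],cv2.COLOR_RGB2GRAY)
for u in(254,258,262): print(u,g[148:216,u].tolist())
for v in(165,175,182,188,194,200,206): print(v,g[v,215:300:1].tolist())
x,y=.5760,-.0815
a=np.linspace(0,2*np.pi,181)
def C(r,z,x=x,y=y): q=proj(w,np.c_[x+r*np.cos(a),y+r*np.sin(a),0*a+z]); return [q[:,0].min().round(1),q[:,0].max().round(1),q[:,1].min().round(1),q[:,1].max().round(1)]
print("outer top",C(.027,.0885),"outer bot",C(.027,.0585),"bore top",C(.012,.0885),"bore bot",C(.012,.0585),"tip",C(.005,.121),"collar",C(.013,.19),"dpx/mm y",C(.005,.121,y=y+.001),C(.012,.0885,y=y+.001))
E
```

```text
254 [20, 18, 25, 24, 24, 25, 26, 20, 22, 21, 27, 24, 27, 23, 23, 28, 21, 23, 21, 38, 102, 159, 177, 180, 182, 185, 188, 190, 192, 192, 193, 192, 190, 170, 109, 99, 104, 104, 102, 103, 101, 88, 73, 91, 92, 91, 91, 91, 91, 90, 93, 91, 91, 93, 92, 90, 90, 91, 90, 91, 90, 91, 90, 89, 88, 90, 101, 110]
258 [22, 23, 20, 26, 23, 25, 26, 26, 26, 25, 26, 28, 21, 25, 24, 20, 27, 25, 23, 43, 127, 176, 180, 180, 183, 187, 191, 194, 198, 200, 201, 201, 202, 199, 178, 113, 101, 105, 104, 103, 103, 98, 88, 91, 91, 91, 91, 91, 91, 91, 90, 90, 91, 89, 89, 90, 89, 89, 88, 89, 90, 89, 88, 88, 88, 94, 106, 108]
262 [17, 21, 22, 26, 27, 24, 27, 28, 26, 25, 24, 24, 24, 24, 26, 26, 24, 25, 27, 24, 56, 133, 177, 179, 180, 182, 184, 186, 188, 189, 188, 189, 188, 172, 126, 104, 105, 106, 107, 105, 103, 86, 34, 27, 46, 72, 87, 89, 89, 89, 90, 89, 90, 89, 88, 88, 88, 88, 87, 86, 87, 87, 87, 86, 87, 93, 99, 109]
165 [129, 131, 131, 134, 138, 141, 142, 143, 144, 147, 151, 149, 141, 87, 44, 41, 42, 41, 41, 42, 41, 39, 40, 40, 41, 40, 43, 41, 43, 43, 41, 41, 41, 43, 44, 33, 39, 33, 24, 23, 26, 25, 26, 25, 22, 26, 2
[... 2414 characters left out ...]
, 118, 118, 116, 115, 119]
outer top [np.float64(223.5), np.float64(292.1), np.float64(150.6), np.float64(217.1)] outer bot [np.float64(226.9), np.float64(288.7), np.float64(145.3), np.float64(205.6)] bore top [np.float64(242.5), np.float64(273.1), np.float64(169.8), np.float64(199.3)] bore bot [np.float64(244.0), np.float64(271.5), np.float64(162.6), np.float64(189.4)] tip [np.float64(250.6), np.float64(265.0), np.float64(189.4), np.float64(203.3)] collar [np.float64(231.7), np.float64(284.2), np.float64(210.9), np.float64(259.5)] dpx/mm y [np.float64(250.3), np.float64(264.7), np.float64(188.1), np.float64(202.0)] [np.float64(242.2), np.float64(272.8), np.float64(168.5), np.float64(198.2)]
```

```bash
python3 -m crank '{"angular":[[0,0,0],[0,0,0],[0,0,0],[0,0,0],[0,0,0],[0,0,0]],"slide":[[0.033,0,0],[0,0,0.3],[0,0,0.4],[0,0,0.2],[0,0,0],[0,0,0]],"fingers":[-1,-1,-1,-1,-1,-1]}'
python3 - <<'E'
from h import *
w=shot("wrist"); sd=shot("side"); pickle.dump((w,sd),open("ws10.pkl","wb"))
s=status.observe(); p=s["position"]; print(p)
x,y=.5760,-.0815;a=np.linspace(0,2*np.pi,181)
def C(r,z,x=x,y=y): q=proj(w,np.c_[x+r*np.cos(a),y+r*np.sin(a),0*a+z]); return [float(v.round(1)) for v in(q[:,0].min(),q[:,0].max(),q[:,1].min(),q[:,1].max())]
zt=p[2]-.0898
print("bore top",C(.012,.0885),"bore bot",C(.012,.0585),"tip",C(.005,zt))
print("side",proj(sd,[[x,y,zt],[x,y,.0885],[x,y,.073]]).round(1).tolist())
g=cv2.cvtColor(w["color"],cv2.COLOR_RGB2GRAY); print(g.shape)
q=C(.012,.0885); r0,r1=int(q[2])-8,int(q[3])+6; c=int((q[0]+q[1])/2)
for u in(c-4,c,c+4): print(u,r0,g[r0:r1,u].tolist())
for v in range(r0+4,r1,4): print(v,int(q[0])-30,g[v,int(q[0])-30:int(q[1])+30].tolist())
g=cv2.cvtColor(sd["color"],cv2.COLOR_RGB2GRAY)
for v in range(184,208,2): print(v,g[v,212:240].tolist())
E
```

```text
time: 22.55
position: [0.5764, -0.0809, 0.1834]
eef_rot: [-2.456, -1.959, 0.001]
contact_force: [0.1, -0.4, -1.4]
opening: 0.0183
grasp_force: 39.6
[ 0.57654212 -0.08086688  0.18369201]
bore top [240.2, 274.0, 178.3, 210.7] bore bot [242.1, 272.2, 169.5, 198.7] tip [249.9, 264.3, 189.9, 203.7]
side [[226.2, 196.8], [226.3, 198.7], [226.6, 204.0]]
(384, 512)
253 170 [25, 28, 25, 25, 23, 28, 80, 148, 183, 185, 187, 189, 192, 193, 195, 195, 196, 194, 193, 173, 109, 90, 92, 92, 92, 93, 93, 91, 93, 92, 92, 93, 93, 91, 92, 92, 93, 90, 93, 93, 91, 92, 89, 93, 101, 110]
257 170 [25, 22, 28, 23, 25, 32, 76, 117, 147, 181, 189, 192, 196, 200, 202, 203, 205, 205, 204, 195, 158, 99, 92, 94, 92, 92, 92, 93, 93, 92, 93, 93, 92, 92, 92, 92, 91, 92, 94, 92, 91, 90, 91, 94, 105, 109]
261 170 [23, 27, 26, 23, 25, 25, 47, 127, 179, 186, 186, 190, 191, 193, 194, 194, 194, 193, 193, 193, 174, 112, 94, 92, 90, 89, 90, 93, 90, 91, 90, 90, 91, 89, 89, 91, 89, 90, 90, 90, 89, 89, 89, 93, 103, 112]
174 210 [130, 133, 133, 134, 137, 141, 145, 145, 145, 147, 148, 154, 155, 121, 60, 41, 42, 43, 43, 42, 40, 36, 4
[... 5390 characters left out ...]
0, 46, 64, 73, 90, 95, 82, 63, 68, 70, 81, 98, 114, 140, 163, 172, 171, 169, 168]
198 [61, 40, 43, 51, 51, 44, 34, 32, 32, 29, 31, 25, 34, 53, 56, 50, 29, 25, 23, 30, 26, 27, 39, 82, 136, 168, 171, 168]
200 [155, 123, 74, 50, 36, 24, 22, 26, 29, 28, 21, 17, 15, 22, 19, 20, 22, 20, 23, 30, 34, 31, 29, 46, 114, 170, 175, 172]
202 [171, 169, 165, 156, 119, 52, 17, 19, 15, 18, 19, 19, 17, 17, 18, 19, 19, 28, 31, 30, 34, 30, 21, 29, 93, 154, 173, 175]
204 [175, 175, 177, 171, 140, 70, 13, 18, 20, 19, 23, 17, 20, 21, 17, 19, 14, 25, 26, 23, 16, 20, 18, 28, 90, 153, 177, 178]
206 [106, 136, 169, 178, 155, 81, 11, 17, 18, 21, 21, 24, 22, 18, 22, 20, 18, 22, 22, 20, 16, 22, 17, 30, 90, 146, 159, 147]
```

```bash
python3 -m crank '{"angular":[[0,0,0],[0,0,0],[0,0,0],[0,0,0],[0,0,0],[0,0,0],[0,0,0],[0,0,0],[0,0,0]],"slide":[[0.024,-0.022,0],[0,0,0.15],[0,0,0.2],[0,0,0.2],[0,0,0.2],[0,0,0.12],[0,0,0],[0,0,0],[0,0,0]],"fingers":[-1,-1,-1,-1,-1,-1,-1,-1,-1]}'
python3 - <<'E'
from h import *
w=shot("wrist"); sd=shot("side"); pickle.dump((w,sd),open("ws11.pkl","wb"))
s=status.observe(); p=s["position"]; print(p,s["contact_force"],s["ft_torque"],R.from_rotvec(s["eef_rot"]).as_matrix()[:,2])
x,y=.5755,-.0811;a=np.linspace(0,2*np.pi,181)
def C(r,z,x=x,y=y): q=proj(w,np.c_[x+r*np.cos(a),y+r*np.sin(a),0*a+z]); return [float(v.round(1)) for v in(q[:,0].min(),q[:,0].max(),q[:,1].min(),q[:,1].max())]
zt=p[2]-.0898
print("bore top",C(.012,.0885),"bore bot",C(.012,.0585),"tip",zt,C(.005,zt),"rod at top",C(.005,.0885))
g=cv2.cvtColor(w["color"],cv2.COLOR_RGB2GRAY)
q=C(.012,.0885); r0,r1=int(q[2])-8,int(q[3])+6; c=int((q[0]+q[1])/2)
for u in(c-3,c+1): print(u,r0,g[r0:r1,u].tolist())
for v in range(r0+10,r1,4): print(v,int(q[0])-5,g[v,int(q[0])-5:int(q[1])+6].tolist())
g=cv2.cvtColor(sd["color"],cv2.COLOR_RGB2GRAY)
for v in(188,190,192,202,206): print(v,g[v,212:240].tolist())
E
```

```text
time: 23.78
position: [0.576, -0.08, 0.1575]
eef_rot: [-2.456, -1.959, 0.001]
contact_force: [0.5, -0.0, -1.2]
opening: 0.0185
grasp_force: 39.6
[ 0.57588784 -0.07995503  0.15740537] [-0.43516479 -0.05240729 -1.48459488] [-0.02519909 -0.00466714  0.01221495] [-6.91264256e-04 -2.91799121e-04 -9.99999719e-01]
bore top [238.3, 276.0, 188.6, 224.5] bore bot [240.5, 273.8, 177.6, 209.6] tip 0.06760536775578115 [250.0, 264.3, 190.5, 204.2] rod at top [249.3, 265.0, 199.3, 214.2]
254 180 [28, 25, 27, 24, 27, 25, 36, 84, 116, 114, 106, 97, 97, 95, 96, 96, 94, 94, 95, 95, 97, 96, 96, 96, 97, 95, 96, 95, 95, 94, 96, 94, 93, 96, 106, 114, 111, 110, 109, 110, 111, 92, 29, 18, 38, 57, 49, 21, 19, 21]
258 180 [25, 27, 28, 26, 25, 27, 52, 91, 116, 113, 104, 95, 95, 95, 95, 95, 95, 96, 95, 95, 94, 95, 94, 94, 95, 93, 94, 95, 93, 93, 93, 93, 91, 100, 111, 114, 109, 110, 108, 109, 109, 92, 31, 16, 37, 59, 51, 19, 17, 13]
190 233 [42, 31, 27, 27, 28, 28, 26, 26, 27, 26, 26, 31, 82, 142, 171, 177, 184, 184, 131, 110, 109, 106, 103, 103, 102, 104, 106, 109, 115, 157, 188, 191, 189, 184, 148, 113, 63, 32,
[... 1955 characters left out ...]
, 50, 64, 64, 60, 51, 51, 49, 49]
188 [77, 111, 139, 158, 168, 171, 171, 173, 173, 175, 176, 164, 114, 86, 91, 124, 171, 177, 175, 175, 175, 175, 174, 175, 177, 176, 175, 175]
190 [54, 52, 61, 89, 127, 152, 163, 167, 169, 171, 173, 162, 122, 91, 89, 124, 170, 177, 175, 174, 175, 174, 175, 175, 175, 175, 175, 175]
192 [47, 48, 48, 55, 57, 67, 91, 129, 158, 169, 173, 167, 131, 96, 89, 116, 160, 174, 176, 175, 173, 173, 174, 174, 175, 175, 175, 174]
202 [172, 169, 165, 157, 119, 53, 17, 19, 18, 20, 17, 21, 28, 45, 53, 45, 31, 21, 27, 34, 33, 31, 19, 30, 94, 154, 175, 175]
206 [107, 135, 169, 178, 156, 81, 17, 19, 12, 22, 22, 20, 20, 20, 18, 19, 20, 22, 22, 17, 21, 19, 17, 29, 89, 146, 158, 147]
```

```bash
python3 - <<'E'
from h import *
s=status.observe(); print(s["time"],np.abs(s["joint_velocities"]).max(),s["position"])
print(ticket.hand_in())
E
```

```text
23.875 0.001140036994720861 [ 0.57588784 -0.07995503  0.15740537]
the job is handed in; nothing more can be done
None
```

I handed the job in at 23.9 s: the bush is balanced on the dome (about 1 mm off centre, leaning perhaps 1.5–3.5°), and the probe is held still, upright and centred to about 1 mm, with its tip about 9 mm above the bush's underside and no contact felt, but I viewed 11 pictures, one over the limit of 10.

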